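Vent the detergent doser with its bayonet cap

ROBOT

A 6-joint arm with a two-finger parallel gripper is mounted at the origin on the work surface. World frame = base frame: x ahead of the robot, y to its left, z up, the work surface at z = 0. Lengths are in m, angles in rad, forces in N, time in s.
With the tool pointing down it reaches from about 0.375 to 0.9 m from the base axis. Payload 3.1 kg.
Tool frame: the origin (TCP) lies midway between the tips of the shut fingers; the grasp point (between the pads) lies robot.grip_depth behind it (robot.grip_depth is the distance from the TCP to the grasp point, in m); z points along the fingers, y is the line along which they close (so a half turn about z gives the same grasp; the last joint's range is limited). The gripper opens to 87 mm and grips with 3 to 60 N. Pads are 19 mm wide; open, the fingers measure 117 mm over their backs; the gripper's body (75 mm by 190 mm) begins 51 mm behind the grasp point.
Start: joints at [1.022, 0.527, 1.433, -0, 1.181, -0.178], TCP at [0.226, 0.583, 0.223] pointing down, gripper open.
Joint ranges: [-3.08, 3.08], [-0.75, 2.2], [0.22, 2.44], [-1.43, 4.57], [0, 2.65], [-2.85, 2.85]. Speed limits (rad/s): [2.79, 2.79, 3.14, 3.14, 3.14, 3.14].

INTERFACE

Orientations are given as a unit quaternion [x, y, z, w].
In Python, from rig import robot gives the robot as it stands.
- The arm moves only by the tool send_path, called as name(argument=value, ...), one argument or row to a line, values as JSON. Schema: {"type":"object","properties":{"increments":{"type":"array","items":{"type":"array","prefixItems":[{"type":"array","items":{"type":"number"},"minItems":3,"maxItems":3},{"type":"number"}],"minItems":2,"maxItems":2},"minItems":1,"maxItems":20},"finger_gap":{"type":"number"},"grip_n":{"type":"number"},"only":{"type":"string"},"quiet":{"type":"boolean"},"lines":{"type":"string"}},"required":["increments"],"additionalProperties":false}. increments is a list of rows, 1 to 20 of them, each written [[dx, dy, dz], turn]: dx, dy, dz in shares of 0.3 m (1.0 is 0.3 m), then a turn about the tool's z in normalised numbers (1 is 4 rad); each row shifts and turns the commanded pose from where the row before left it, along the tool's axes as they then stand; what a row does not reach is not made up. A row lasts 1/12 s, in which the tool goes at most 0.0417 m and 0.125 rad, less where a joint would pass 70% of its speed; a pose out of reach is approached as far as the arm can. finger_gap is the finger opening in m, set as the call begins (left out keeps the last). The fingers move at their own pace and stop on an object; grip_n is the grip in N (left out, the last holds). Time passes only in rows, so rows that do not move let the fingers close. The tool returns the time, the measured TCP pose, the force, the opening and the grip force at its end. only (a regular expression) keeps the lines of the reply that match it, lines (a string "A,B") keeps lines A to B, and quiet returns only ok. A shift or turn number past 1, either way, is cut back to 1. Input that does not fit is refused with a message, and nothing moves.
- robot.get_obs(): the state, without advancing time (a new reading comes with each control period).
- robot.camera(name): name is "side" or "top" or "wrist"; returns a dict with "img" (480x640x3 uint8, red, green, blue), "fx", "fy", "cx", "cy" (pixels), "xyz" and "attitude" of the camera in the world. Camera axes: x right, y down, z forward; pixel columns grow to the right and rows downward; lengths in m; the calibration is good to about 2 mm. A picture is of the moment at which its call begins. There is no depth.
- robot.hand_in(): hands the job in; it is judged then, once.
The state is a dict: "time": time; "q": joint angles; "joint_velocities": joint speeds; "joint_torque": joint torques, N m; "position": TCP position; "tool_rot": TCP orientation; "ft_force": force on the tool from outside, world axes, zero at the start; "moment": the same for the moment, N m; "grip_width": finger opening in m; "grip_force": force on a finger pad.
Only numpy, scipy, OpenCV 4.12 (cv2) and the standard library are available. Lean on these libraries where they do the work, as an engineer would, in place of code of your own. Each camera call takes 0.05 s, during which the arm holds its last target. There are 200 camera calls.

TASK

Prime the laundry doser: push its sprung plunger all the way down and let it come back up, then fit the loose two-lugged bar-handled cap fully down into the doser's neck and turn it clockwise until the handle lines up with the ribs on the rim, halfway to the lock and never into the click. The cap springs back if let go, so finish while still gripping it and holding it at the ribs; leave everything else on the bench where it is.

Things in the scene. Friction and masses are not known exactly. Their poses are not given: they have to be found in the camera images.
- doser: White box 160 x 250 x 75 mm (x, y, z), fixed to the bench; origin under its centre, z up. On top at local (0, +60) mm a grey round neck 82 mm across, rim 91 mm above the bench, with the plunger at (0, -70). The neck's hole is 49 mm across with 19 mm wide notches at local +x and -x. Two ribs on its rim, 6 mm high, lie 45 degrees clockwise (from above) of the notches, round lock studs at 90.
- neck (a point): Point on the neck's axis at the level on which the seated cap's underside rests, 79 mm above the bench; axes parallel to the doser's. The ledge over it spans 8 to 12 mm above this point: lugs pass down through the notches, then turn under the ledge.
- collar (a joint): Collar inside the neck, rad: 0 at rest, grows clockwise from above. The cap's lugs push it (after up to 0.15 rad of play), so it reads the cap's turn less the play. A spring drives it back to 0 (0.06 N m at 0, 0.14 at 45 degrees). The cap cannot turn anticlockwise from the entry. A detent is felt from about 1.0 rad of cap turn; the cap clicks into lock at about 1.5 rad.
- plunger_top (a point): Centre of the top of the plunger, a grey round head 30 mm across on a stem; 121 mm above the bench at rest, 103 mm when fully down.
- plunger (a joint): Plunger travel in m: 0 up, 0.018 fully down (hard stop). The spring takes 4.5 N to start and 8.5 N at full stroke; it comes back up by itself.
- cap: Loose grey plastic bayonet cap, 70 g, right way up. Origin under its centre, z up. Plug 44 mm across; flange 58 mm across, top at 18 mm; two lugs at the foot along its +x and -x, 12 mm wide, 6 mm thick, 68 mm tip to tip, showing beyond the flange; on top a bar handle along the same x, 54 mm long, 14 mm wide, 17 to 47 mm above the underside. A half turn makes no difference.
- cap_grip (a point): Grip point in the handle bar, on the cap's axis, 39 mm above its underside; pinch across the bar (along the cap's y).
- jar_lid: Bystander: plain round grey lid without lugs or handle, 68 mm across, 20 mm high; origin under its centre.
- scoop: Bystander: clear measuring cup, 64 mm across, 45 mm high; origin under its centre.
- peg_a: Bystander: wooden clothes peg, 75 x 10 x 13 mm.
- peg_b: Bystander: wooden clothes peg, 75 x 10 x 13 mm.
- brush: Bystander: small wooden brush lying on the bench.
- soap: Bystander: amber soap bottle, 64 mm across, 160 mm high.
- succulent: Bystander: potted succulent, 72 mm across, about 95 mm high.

How it is judged:
By the outcome, as a careful person would: the job done as asked, in the order asked, and still so for the second after the job is handed in, while the arm keeps its last pose, push and grip.
It also fails if it takes over 64 s, if anything falls off the work surface, if the arm or the gripper's body presses on something with over 40 N, if the wrist force passes 120 N, or if a joint passes its speed limit or range.

## Working session

There is one attempt and no reset: what is moved stays moved. The work goes in short steps, Python scripts to look and compute and a tool call to move; the robot and the scene stay as the last step left them, time stands still between calls to the robot, and variables do not carry over. Pictures are saved under pics/ and viewed, at most 10 in all, crops included, and the job is handed in when it is done.

```bash
ls; mkdir -p pics
```

Run:
```python
from rig import robot
import cv2
print(robot.grip_depth, robot.get_obs())
for n in("top","side","wrist"):
    c=robot.camera(n); cv2.imwrite(f"pics/{n}0.png",c["img"][:,:,::-1]); print(n,{k:v for k,v in c.items() if k!="img"})
```

```text
pics
rig.py
0.0187 {'time': 0.0, 'q': array([ 1.02248495e+00,  5.28453463e-01,  1.43388363e+00, -5.57934363e-05,
        1.18142959e+00, -1.78503367e-01]), 'joint_velocities': array([ 0.00124615, -0.00034582,  0.00096939,  0.00128223, -0.00200986,
       -0.00108532]), 'joint_torque': array([ 1.12576294e-03, -4.40028512e+01, -1.76597035e+01,  6.32883282e-02,
        5.80742606e-02, -1.77562965e-04]), 'position': array([0.22549754, 0.5821141 , 0.2215854 ]), 'tool_rot': array([ 1.83841630e-01,  9.82955275e-01, -1.02519049e-03, -3.62278266e-04]), 'ft_force': array([0.42193287, 0.00968621, 0.03968274]), 'moment': array([-0.02170026, -0.04596277, -0.01273792]), 'grip_force': 0.0, 'grip_width': 0.0870340446557436}
top {'fx': 462.85674796675966, 'fy': 462.85674796675966, 'cx': 312.52934002542383, 'cy': 237.1492599074461, 'xyz': array([ 0.53276903, -0.03905432,  1.19734703]), 'attitude': array([ 0.71514579, -0.69764597,  0.03081893, -0.03011299])}
side {'fx': 515.5615344926185, 'fy': 515.5615344926185, 'cx': 323.4311108540548, 'cy': 236.86725189582594, 'xyz': array([ 0.52239795, -1.09703573,  0.83260604]), 'attitude': array([ 0.87865538, -0.04014082,  0.02282481, -0.47521833])}
wrist {'fx': 332.7932320205447, 'fy': 332.7932320205447, 'cx': 316.71219702894535, 'cy': 238.32955294454518, 'xyz': array([0.161756  , 0.60654477, 0.38436524]), 'attitude': array([0.81860425, 0.5604752 , 0.07001597, 0.10417484])}
```

View pics/top0.png

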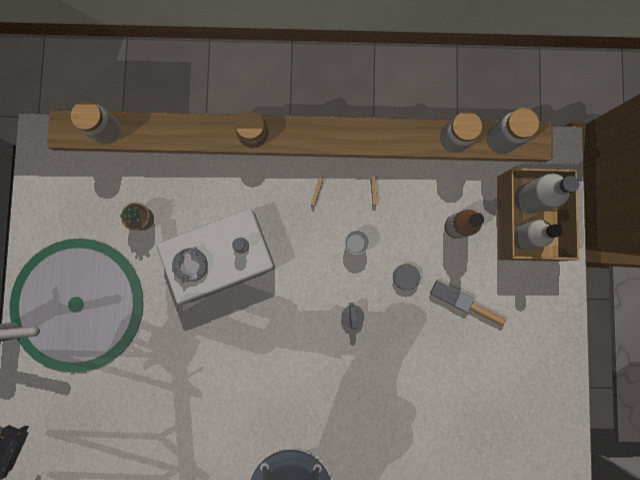

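View pics/side0.png

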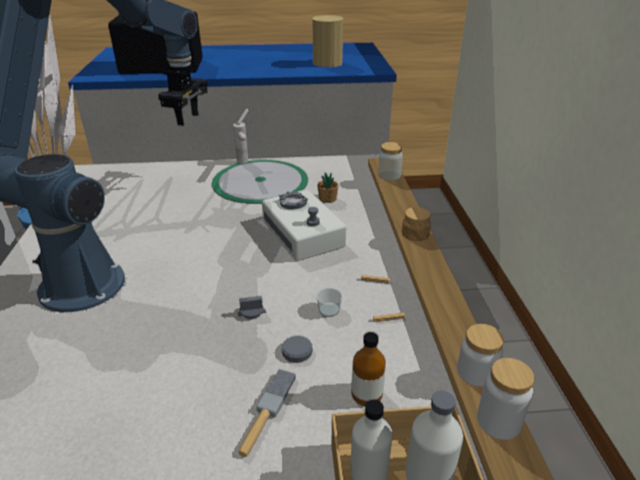

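The top view shows the doser with its neck at about (190,265) and plunger at (240,245). The cap is at about (352,318). The side view agrees. Next I'll enlarge these spots.

Run:
```python
import cv2, numpy as np
t=cv2.imread("pics/top0.png"); s=cv2.imread("pics/side0.png")
z=lambda im,x,y,w,h,k:cv2.resize(im[y:y+h,x:x+w],None,fx=k,fy=k,interpolation=cv2.INTER_CUBIC)
a=z(t,150,205,130,100,6)
cv2.imwrite("pics/c1.png",a)
b=np.hstack([z(t,327,290,50,56,8),z(s,226,280,50,56,8)])
cv2.imwrite("pics/c2.png",b)
```

```text
(no output)
```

View pics/c1.png

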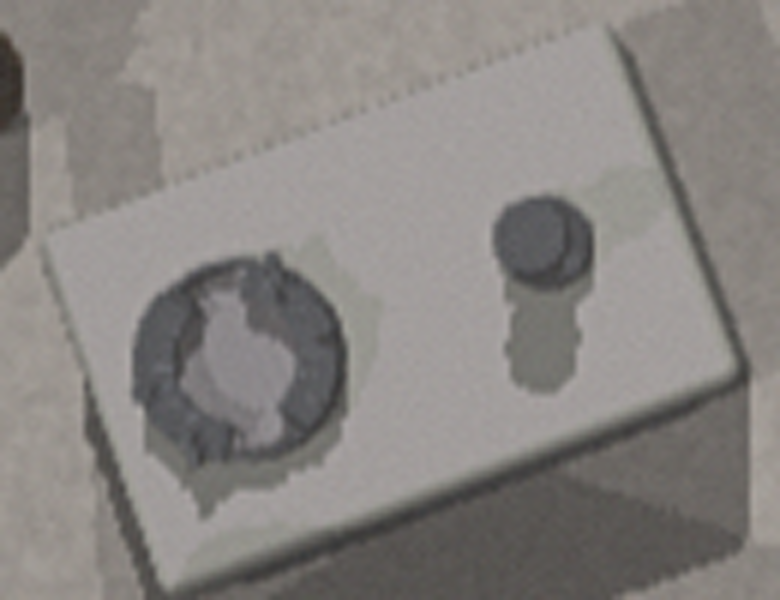

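View pics/c2.png

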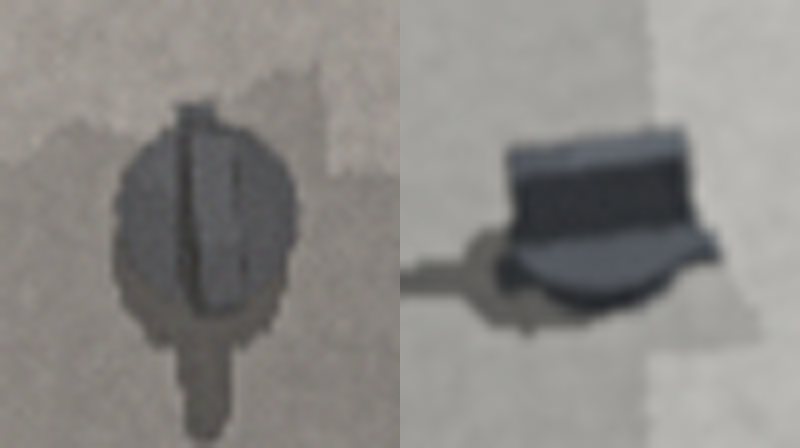

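Crop c1: the box-top corners are (45,237), (610,30), (742,370) and (170,592), the neck centre is about (240,362), and the plunger head is at (529,238). Crop c2: the handle runs along world x, with its top centre at about (217,222) in the top view and (598,155) in the side view.

Create h.py:
```python
import numpy as np, cv2
from scipy.spatial.transform import Rotation as R
from rig import robot
CAL={"top":((462.85674796675966,312.52934002542383,237.1492599074461),[0.53276903,-0.03905432,1.19734703],[0.71514579,-0.69764597,0.03081893,-0.03011299]),
"side":((515.5615344926185,323.4311108540548,236.86725189582594),[0.52239795,-1.09703573,0.83260604],[0.87865538,-0.04014082,0.02282481,-0.47521833])}
def back(cal,uv,z):
    (f,cx,cy),p,q=cal; d=R.from_quat(q).apply([(uv[0]-cx)/f,(uv[1]-cy)/f,1]); p=np.array(p)
    return p+d*(z-p[2])/d[2]
def crop(o,k,uv): return (o[0]+(uv[0]+.5)/k-.5, o[1]+(uv[1]+.5)/k-.5)
def proj(cal,P):
    (f,cx,cy),p,q=cal; v=R.from_quat(q).inv().apply(np.array(P)-p); return np.array([f*v[0]/v[2]+cx,f*v[1]/v[2]+cy])
def calof(c): return ((c["fx"],c["cx"],c["cy"]),c["xyz"],c["attitude"])
def rel(P,yaw_axis=None):
    "tool-axes displacement from current TCP to P"
    o=robot.get_obs(); r=R.from_quat(o["tool_rot"]); return r.inv().apply(np.array(P)-o["position"])
```

Run:
```python
from h import *
T=CAL["top"];S=CAL["side"]
b=lambda uv,z:back(T,crop((150,205),6,uv),z)
C=[b(u,.075) for u in[(45,237),(610,30),(742,370),(170,592)]]
c=np.mean(C,0);print(C,c)
ly=(C[0]+C[3]-C[1]-C[2]); lx=C[0]+C[1]-C[2]-C[3]
print(np.linalg.norm(ly)/2,np.linalg.norm(lx)/2,np.degrees([np.arctan2(-ly[0],ly[1]),np.arctan2(lx[1],lx[0])]))
n=b((240,362),.092);p=b((529,238),.121);d=n-p;print("neck",n,"pl",p,np.linalg.norm(d[:2]),np.degrees(np.arctan2(-d[0],d[1])))
for u in[(205,215)]:print("flange",back(T,crop((327,290),8,u),.018))
for u in[(217,222),(212,130),(222,310)]:print("bar",back(T,crop((327,290),8,u),.047))
for u in[(198,155),(110,165),(285,145)]:print("barS",back(S,crop((226,280),8,u),.047))
```

```text
[array([0.60347232, 0.33807322, 0.075     ]), array([0.69368416, 0.11252311, 0.075     ]), array([0.55672292, 0.05431685, 0.075     ]), array([0.46235084, 0.28043303, 0.075     ])] [0.57905756 0.19633655 0.075     ]
0.2439639638524557 0.15062403642838057 [22.22851947 22.61611546]
neck [0.55460071 0.25231427 0.092     ] pl [0.60484931 0.13481075 0.121     ] 0.1277967106268262 23.15324052477706
flange [ 0.4366316  -0.14385589  0.018     ]
bar [ 0.43695876 -0.14500258  0.047     ]
bar [ 0.46493385 -0.14298604  0.047     ]
bar [ 0.41031199 -0.14699014  0.047     ]
barS [ 0.43898516 -0.15100382  0.047     ]
barS [ 0.41344646 -0.15323556  0.047     ]
barS [ 0.46439411 -0.1487313   0.047     ]
```

The rows are not in the units I measure in: shifts go in shares of 0.3 m and turns go in shares of 4 rad. I convert before sending: -0.032 m / 0.3 = -0.1067, -0.0175 m / 0.3 = -0.0583.

send_path(
  increments=[
    [[-0.1067, -0.0583, 0], 0],
    [[-0.1067, -0.0583, 0], 0],
    [[-0.1067, -0.0583, 0], 0],
    [[-0.1067, -0.0583, 0], 0],
    [[-0.1067, -0.0583, 0], 0],
    [[-0.1067, -0.0583, 0], 0],
    [[-0.1067, -0.0583, 0], 0],
    [[-0.1067, -0.0583, 0], 0],
    [[-0.1067, -0.0583, 0], 0],
    [[-0.1067, -0.0583, 0], 0],
    [[-0.1067, -0.0583, 0], 0],
    [[-0.1067, -0.0583, 0], 0],
    [[-0.1067, -0.0583, 0], 0],
    [[-0.1067, -0.0583, 0], 0],
    [[-0.1067, -0.0583, 0], 0],
    [[-0.1067, -0.0583, 0], 0],
    [[0, 0, 0], 0],
    [[0, 0, 0], 0],
  ],
  finger_gap=0,
  grip_n=10,
)

```text
time: 1.65
position: [0.603, 0.1347, 0.2219]
tool_rot: [0.186, 0.983, 0.0, -0.0]
ft_force: [-0.2, 0.0, -0.6]
grip_width: 0.0005
grip_force: 0.0
```

Run:
```python
from h import *
print(rel([.605,.1335,.121]))
c=robot.camera("wrist");cv2.imwrite("pics/w1.png",c["img"][:,:,::-1]);print(calof(c))
for P in([.605,.1335,.121],[.555,.252,.091]):print(proj(calof(c),P))
```

```text
[-0.00237753 -0.000417    0.10091439]
((332.7932320205447, 316.71219702894535, 238.32955294454518), array([0.53927082, 0.15904041, 0.38465416]), array([0.81971429, 0.55888024, 0.07052265, 0.10367217]))
[317.08969818 241.62768946]
[426.64404279 129.10070673]
```

View pics/w1.png

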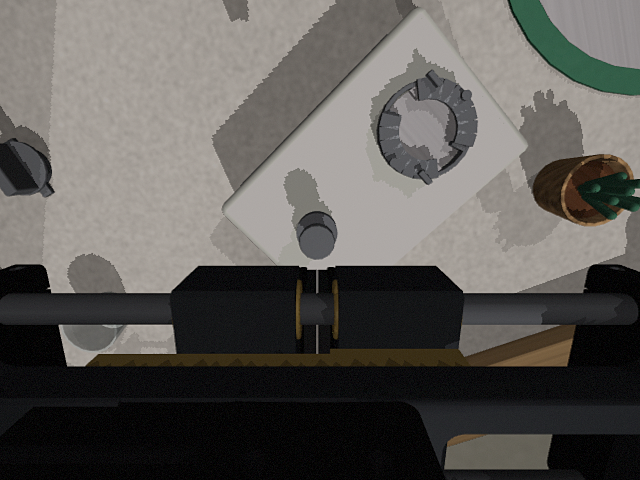

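The plunger head at (317,242) and the neck centre at about (427,128) both match the predictions to within a pixel.

In the tool's units: 0.025 m / 0.3 = 0.0833, 0.02 m / 0.3 = 0.0667.

send_path(
  increments=[
    [[-0.0067, 0, 0.0667], 0],
    [[0, 0, 0.0833], 0],
    [[0, 0, 0.0833], 0],
    [[0, 0, 0.0667], 0],
    [[0, 0, 0.0267], 0],
    [[0, 0, 0.0133], 0],
    [[0, 0, 0.01], 0],
    [[0, 0, 0.01], 0],
    [[0, 0, 0.01], 0],
    [[0, 0, 0.01], 0],
    [[0, 0, 0.0067], 0],
    [[0, 0, 0], 0],
    [[0, 0, 0], 0],
  ],
)

```text
time: 2.78
position: [0.6038, 0.1368, 0.1087]
tool_rot: [0.184, 0.983, 0.0, 0.0]
ft_force: [-4.3, 0.7, 7.4]
grip_width: 0.0002
grip_force: 3.4
```

In the tool's units: 0.002 m / 0.3 = 0.0067, 0.001 m / 0.3 = 0.0033.

send_path(
  increments=[
    [[0, 0, 0.0067], 0],
    [[0, 0, 0.0067], 0],
    [[0, 0, 0.0067], 0],
    [[0, 0, 0.0033], 0],
    [[0, 0, 0], 0],
    [[0, 0, 0], 0],
  ],
)

```text
time: 3.28
position: [0.604, 0.1367, 0.1034]
tool_rot: [0.184, 0.983, 0.001, 0.001]
ft_force: [-6.0, 0.4, 14.5]
grip_width: 0.0005
grip_force: 7.1
```

In the tool's units: 0.001 m / 0.3 = 0.0033.

send_path(
  increments=[
    [[0, 0, 0.0033], 0],
    [[0, 0, 0.0033], 0],
    [[0, 0, 0], 0],
    [[0, 0, 0], 0],
    [[0, 0, 0], 0],
  ],
)

```text
time: 3.7
position: [0.6041, 0.1368, 0.1033]
tool_rot: [0.184, 0.983, 0.001, 0.001]
ft_force: [-8.9, 0.9, 23.2]
grip_width: 0.0004
grip_force: 11.9
```

Hard stop reached: the force rose and z stayed put. Next I'll lift, rotate for the cap and open the fingers.

In the tool's units: -0.03 m / 0.3 = -0.1, -0.02 m / 0.3 = -0.0667, -0.11 rad / 4 = -0.0275.

send_path(
  increments=[
    [[0, 0, -0.0333], 0],
    [[0, 0, -0.0667], 0],
    [[0, 0, -0.1], 0],
    [[0, 0, -0.1], 0],
    [[0, 0, -0.1], -0.0275],
    [[0, 0, 0], -0.0275],
    [[0, 0, 0], -0.0275],
    [[0, 0, 0], -0.0275],
    [[0, 0, 0], 0],
  ],
  finger_gap=0.06,
)

```text
time: 4.45
position: [0.605, 0.1361, 0.2194]
tool_rot: [-0.036, 0.999, -0.0, 0.002]
ft_force: [-0.2, -1.3, 0.0]
grip_width: 0.0524
grip_force: 0.0
```

Run:
```python
from h import *
print(rel([.437,-.147,.2]))
```

```text
[ 0.18814397 -0.27020835  0.01866083]
```

In the tool's units: -0.027 m / 0.3 = -0.09, 0.019 m / 0.3 = 0.0633.

send_path(
  increments=[
    [[0.0633, -0.09, 0], 0],
    [[0.0633, -0.09, 0], 0],
    [[0.0633, -0.09, 0], 0],
    [[0.0633, -0.09, 0], 0],
    [[0.0633, -0.09, 0], 0],
    [[0.0633, -0.09, 0], 0],
    [[0.0633, -0.09, 0], 0],
    [[0.0633, -0.09, 0], 0],
    [[0.0633, -0.09, 0], 0],
    [[0.06, -0.09, 0], 0],
    [[0, 0, 0], 0],
    [[0, 0, 0], 0],
    [[0, 0, 0], 0],
  ],
  finger_gap=0.06,
)

```text
time: 5.53
position: [0.4349, -0.1468, 0.2181]
tool_rot: [-0.034, 0.999, -0.0, 0.001]
ft_force: [0.2, 0.8, -0.5]
grip_width: 0.0603
grip_force: 0.0
```

Run:
```python
from h import *
c=robot.camera("wrist");im=c["img"][:,:,::-1];cv2.imwrite("pics/w2.png",cv2.resize(im[160:300,230:410],None,fx=4,fy=4,interpolation=cv2.INTER_CUBIC));print(calof(c))
for P in([.437,-.147,.047],[.464,-.145,.047],[.41,-.149,.047]):print((proj(calof(c),P)-[230,160])*4)
```

```text
((332.7932320205447, 316.71219702894535, 238.32955294454518), array([ 0.36626637, -0.15174416,  0.38064714]), array([0.67739105, 0.72467267, 0.09209606, 0.08665566]))
[347.82717207 254.41029378]
[348.49491848 355.93959655]
[347.13226557 148.75136283]
```

View pics/w2.png

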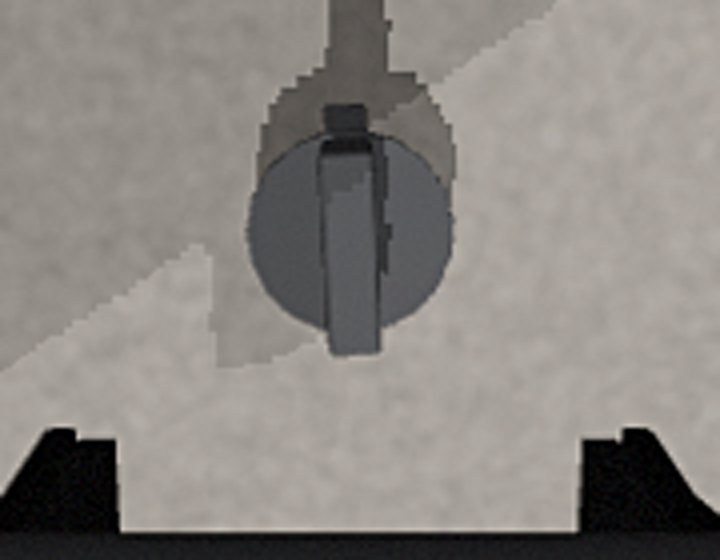

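The bar top runs from (346,152) to (354,354) in the crop, so its centre is within a pixel of the prediction.

Run:
```python
from h import *
cal=((332.7932320205447, 316.71219702894535, 238.32955294454518), np.array([ 0.36626637, -0.15174416,  0.38064714]), np.array([0.67739105, 0.72467267, 0.09209606, 0.08665566]))
a,b=[back(cal,crop((230,160),4,u),.047) for u in((346,153),(354,353))]
d=b-a;m=(a+b)/2;print(a,b,m,np.degrees(np.arctan2(d[1],d[0])),np.linalg.norm(d))
o=robot.get_obs();x=R.from_quat(o["tool_rot"]).apply([0,1,0]);print(np.degrees(np.arctan2(x[1],x[0])))
print(rel([m[0],m[1],.039-robot.grip_depth]))
```

```text
[ 0.41073356 -0.14961274  0.047     ] [ 0.46272584 -0.14403913  0.047     ] [ 0.4367297  -0.14682594  0.047     ] 6.118779755284049 0.052290171583799096
93.98735794527134
[-0.00148297 -0.00062999  0.19764275]
```

In the tool's units: 0.035 m / 0.3 = 0.1167, 0.03 m / 0.3 = 0.1, -0.037 rad / 4 = -0.0093.

send_path(
  increments=[
    [[-0.005, -0.0017, 0.1167], -0.0093],
    [[0, 0, 0.1167], 0],
    [[0, 0, 0.1167], 0],
    [[0, 0, 0.1167], 0],
    [[0, 0, 0.1], 0],
    [[0, 0, 0.05], 0],
    [[0, 0, 0.0333], 0],
    [[0, 0, 0], 0],
    [[0, 0, 0], 0],
  ],
  finger_gap=0.06,
)

```text
time: 6.33
position: [0.4363, -0.146, 0.0221]
tool_rot: [-0.054, 0.999, 0.0, -0.0]
ft_force: [-0.7, -0.5, 0.4]
grip_width: 0.0601
grip_force: 0.0
```

send_path(
  increments=[
    [[0, 0, 0], 0],
    [[0, 0, 0], 0],
    [[0, 0, 0], 0],
    [[0, 0, 0], 0],
    [[0, 0, 0], 0],
    [[0, 0, 0], 0],
    [[0, 0, 0], 0],
    [[0, 0, 0], 0],
    [[0, 0, 0], 0],
  ],
  finger_gap=0,
  grip_n=35,
)

```text
time: 7.08
position: [0.4358, -0.1472, 0.0226]
tool_rot: [-0.053, 0.999, -0.0, 0.0]
ft_force: [-0.8, -0.6, 2.1]
grip_width: 0.0139
grip_force: 35.0
```

In the tool's units: -0.035 m / 0.3 = -0.1167, -0.03 m / 0.3 = -0.1, -0.095 rad / 4 = -0.0238.

send_path(
  increments=[
    [[0, 0, -0.05], 0],
    [[0, 0, -0.1], 0],
    [[0, 0, -0.1167], 0],
    [[0, 0, -0.1167], 0],
    [[0, 0, -0.1167], -0.0238],
    [[0, 0, -0.05], -0.0238],
    [[0, 0, 0], -0.0238],
    [[0, 0, 0], 0],
  ],
)

```text
time: 7.75
position: [0.4364, -0.1474, 0.1889]
tool_rot: [-0.196, 0.981, -0.001, 0.001]
ft_force: [0.1, 0.2, -1.0]
grip_width: 0.0138
grip_force: 35.0
```

Run:
```python
from h import *
cal=((332.7932320205447, 316.71219702894535, 238.32955294454518), np.array([0.53927082, 0.15904041, 0.38465416]), np.array([0.81971429, 0.55888024, 0.07052265, 0.10367217]))
a,b,c=[back(cal,u,.075) for u in((421,8),(526,147),(223,211))]
print(a,b,c,np.linalg.norm(a-b),np.linalg.norm(a-c));d=b-a;e=a-c
print(np.degrees(np.arctan2(d[1],d[0])),np.degrees(np.arctan2(-e[0],e[1])))
n=back(cal,(427,128),.092);p=back(cal,(317,242),.121);f=n-p;print(n,p,np.degrees(np.arctan2(-f[0],f[1])),np.linalg.norm(f[:2]))
print(rel([.555,.252,.15]))
```

```text
[0.46380519 0.2799474  0.075     ] [0.60312177 0.33562613 0.075     ] [0.5563588  0.05752338 0.075     ] 0.15003076588350933 0.24091204451567305
21.784425933809082 22.592848383667565
[0.55421269 0.25221391 0.092     ] [0.60526742 0.13331609 0.121     ] 23.238688667151333 0.12939581798948882
[-0.26275159  0.32340326  0.038492  ]
```

In the tool's units: 0.025 m / 0.3 = 0.0833, -0.02 m / 0.3 = -0.0667.

send_path(
  increments=[
    [[-0.0333, 0.04, 0], 0],
    [[-0.0667, 0.0833, 0], 0],
    [[-0.0667, 0.0833, 0], 0],
    [[-0.0667, 0.0833, 0], 0],
    [[-0.0667, 0.0833, 0], 0],
    [[-0.0667, 0.0833, 0], 0],
    [[-0.0667, 0.0833, 0], 0],
    [[-0.0667, 0.0833, 0], 0],
    [[-0.0667, 0.0833, 0], 0],
    [[-0.0667, 0.0833, 0], 0],
    [[-0.0667, 0.0833, 0], 0],
    [[-0.0667, 0.0833, 0], 0],
    [[-0.0667, 0.0833, 0], 0],
    [[-0.0433, 0.04, 0], 0],
    [[0, 0, 0.0667], 0],
    [[0, 0, 0], 0],
    [[0, 0, 0], 0],
    [[0, 0, 0], 0],
    [[0, 0, 0], 0],
  ],
)

```text
time: 9.33
position: [0.555, 0.2521, 0.1678]
tool_rot: [-0.194, 0.981, -0.0, -0.0]
ft_force: [-0.3, 0.5, -1.3]
grip_width: 0.0136
grip_force: 35.0
```

Run:
```python
from h import *
print(rel([.5548,.252,.1016]))
o=robot.get_obs();x=R.from_quat(o["tool_rot"]).apply([0,1,0]);print(np.degrees(np.arctan2(x[1],x[0])),o["q"][5])
```

```text
[ 2.25621661e-04 -1.73574267e-05  6.61785089e-02]
112.37729901888778 -1.7179844099951669
```

In the tool's units: 0.025 m / 0.3 = 0.0833, 0.015 m / 0.3 = 0.05.

send_path(
  increments=[
    [[0, 0, 0.0833], 0],
    [[0, 0, 0.05], 0],
    [[0, 0, 0.0267], 0],
    [[0, 0, 0.0133], 0],
    [[0, 0, 0.01], 0],
    [[0, 0, 0.01], 0],
    [[0, 0, 0], 0],
    [[0, 0, 0], 0],
  ],
)

```text
time: 10.0
position: [0.5555, 0.2529, 0.1102]
tool_rot: [-0.195, 0.981, 0.0, 0.001]
ft_force: [-0.1, 0.3, 0.1]
grip_width: 0.014
grip_force: 35.0
```

```bash
python3 -c "
from rig import robot
print(robot.get_obs()['moment'])"
```

```text
[0.06747615 0.01559502 0.03365881]
```

The lugs have passed into the notches with no contact force. I'll seat the cap.

In the tool's units: 0.003 m / 0.3 = 0.01, 0.002 m / 0.3 = 0.0067.

send_path(
  increments=[
    [[0, 0, 0.01], 0],
    [[0, 0, 0.0067], 0],
    [[0, 0, 0.0067], 0],
    [[0, 0, 0.0067], 0],
    [[0, 0, 0.0033], 0],
    [[0, 0, 0], 0],
    [[0, 0, 0], 0],
    [[0, 0, 0], 0],
  ],
)

```text
time: 10.67
position: [0.5551, 0.2529, 0.1016]
tool_rot: [-0.195, 0.981, -0.0, 0.0]
ft_force: [-2.7, -1.2, 10.9]
grip_width: 0.0134
grip_force: 35.0
```

In the tool's units: 0.08 rad / 4 = 0.02.

send_path(
  increments=[
    [[0, 0, 0], 0.02],
    [[0, 0, 0], 0.02],
    [[0, 0, 0], 0.02],
    [[0, 0, 0], 0.02],
    [[0, 0, 0], 0.02],
    [[0, 0, 0], 0.02],
    [[0, 0, 0], 0.02],
    [[0, 0, 0], 0.02],
    [[0, 0, 0], 0.02],
    [[0, 0, 0], 0],
    [[0, 0, 0], 0],
    [[0, 0, 0], 0],
  ],
  grip_n=50,
)

```text
time: 11.67
position: [0.5561, 0.2535, 0.1016]
tool_rot: [0.163, 0.987, 0.001, 0.001]
ft_force: [-0.4, 0.0, 9.4]
grip_width: 0.0134
grip_force: 50.0
```

Run:
```python
from h import *
o=robot.get_obs();x=R.from_quat(o["tool_rot"]).apply([0,1,0]);print(np.degrees(np.arctan2(x[1],x[0])),o["q"][5],o["moment"],o["position"])
c=robot.camera("wrist");im=c["img"][:,:,::-1];cv2.imwrite("pics/w3.png",cv2.resize(im[140:340,210:430],None,fx=3,fy=3,interpolation=cv2.INTER_CUBIC));print(calof(c))
```

```text
71.25209455120022 -0.9989087053524186 [0.07426858 0.37511796 0.10320155] [0.55606522 0.25348684 0.10162379]
((332.7932320205447, 316.71219702894535, 238.32955294454518), array([0.49067896, 0.27467287, 0.26410263]), array([0.80649085, 0.5774673 , 0.07459691, 0.10266125]))
```

View pics/w3.png

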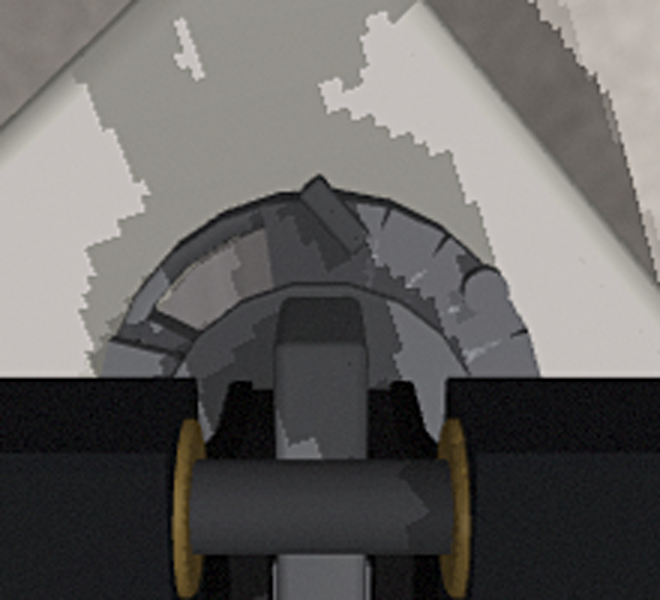

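The rib is just right (clockwise) of the bar, at about (335,213) in the crop. The stud is at (485,295), so the turn direction is right. I'll check the remaining angle.

Run:
```python
from h import *
cal=((332.7932320205447, 316.71219702894535, 238.32955294454518), np.array([0.49067896, 0.27467287, 0.26410263]), np.array([0.80649085, 0.5774673 , 0.07459691, 0.10266125]))
pr=lambda P:(proj(cal,P)-[210,140])*3+1
r=back(cal,crop((210,140),3,(335,213)),.097); st=back(cal,crop((210,140),3,(487,293)),.097)
for n in([.5548,.252],[.556,.2535]):
  for p in(r,st):
    d=p[:2]-n; print(np.degrees(np.arctan2(d[1],d[0])),np.linalg.norm(d))
  print(pr([n[0],n[1],.097]))
e,f=[back(cal,crop((210,140),3,u),.126) for u in((320,342),(320,455))]
d=e-f;print(e,f,np.degrees(np.arctan2(d[1],d[0])))
```

```text
156.15216903358788 0.03920788225041904
111.29311307620965 0.038927162963417146
[314.90332863 428.57046647]
158.83049406174058 0.039742379381073396
113.80092873141821 0.03800172341151035
[324.98437561 431.96778738]
[0.53122686 0.26096762 0.126     ] [0.54790821 0.25529001 0.126     ] 161.20364556957585
```

In the tool's units: 0.035 rad / 4 = 0.0088.

send_path(
  increments=[
    [[0, 0, 0], 0.0088],
    [[0, 0, 0], 0.0075],
    [[0, 0, 0], 0],
    [[0, 0, 0], 0],
    [[0, 0, 0], 0],
    [[0, 0, 0], 0],
  ],
)

```text
time: 12.22
position: [0.5561, 0.2535, 0.1016]
tool_rot: [0.195, 0.981, 0.001, 0.001]
ft_force: [-1.2, -0.2, 9.0]
grip_width: 0.0136
grip_force: 50.0
```

Run:
```python
from h import *
o=robot.get_obs();x=R.from_quat(o["tool_rot"]).apply([0,1,0]);print(np.degrees(np.arctan2(x[1],x[0])),o["moment"],o["position"])
c=robot.camera("wrist");im=c["img"][:,:,::-1]
a=cv2.resize(im[140:340,210:430],None,fx=2,fy=2,interpolation=cv2.INTER_CUBIC)
t=robot.camera("side")["img"][:,:,::-1];b=cv2.resize(t[160:260,240:360],(480,400),interpolation=cv2.INTER_CUBIC)[:,:360]
cv2.imwrite("pics/f.png",np.hstack([a,b]))
```

```text
67.52762956728046 [0.07069343 0.38630797 0.10309137] [0.55608746 0.2534891  0.10159181]
```

View pics/f.png

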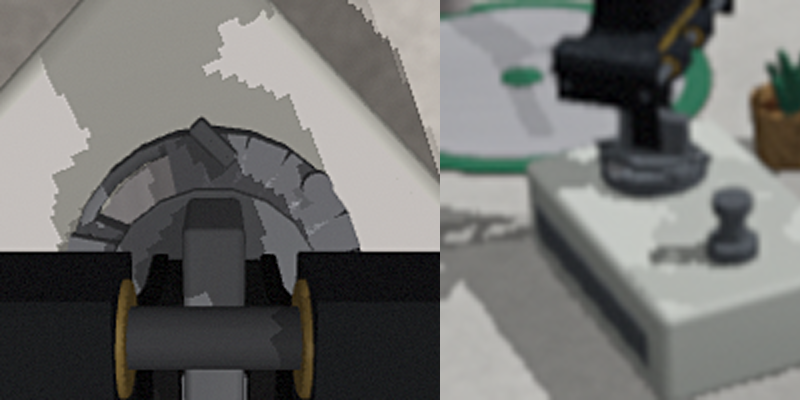

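The bar (x≈214) lines up with the rib at (213,145). The cap is seated, the plunger is back up, and the grip is holding.

```bash
python3 -c "
from rig import robot
print(robot.hand_in())"
```

```text
the job is handed in; nothing more can be done
None
```

I handed the job in at about 12 s: the plunger was pushed to its stop and came back up, and the cap is fully seated and turned 45° clockwise, held by the gripper in line with the ribs; the hand-in returned no verdict.

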